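# Open the tool box with the worn three-dial lock

### The arm

A 6-joint arm with a two-finger parallel gripper is mounted at the origin on a cart in front of the work surface, level with it; the furniture and walls round the work are solid. World frame = base frame: x ahead of the robot, y to its left, z up, the work surface at z = 0. Lengths are in mm, angles in rad, forces in N, time in s.
With the tool pointing down it reaches from about 300 to 775 mm from the base axis. Payload 14.6 kg.
Tool frame: the origin (TCP) lies at the centre of the arm's flange, where the gripper is bolted on; the fingertips stand 199 mm ahead of it and the grasp point (between the pads) lies 180 mm ahead of it; z points along the fingers, y is the line along which they close (so a half turn about z gives the same grasp; the last joint's range is limited). The gripper opens to 94 mm and grips with 3 to 60 N. Pads are 16 mm wide; open, the fingers measure 119 mm over their backs; the gripper's body (75 mm by 177 mm) begins 78 mm behind the grasp point.
Start: joints at [-1.31, 0.3, 1.521, -0, 1.321, -0.067], TCP at [177.072, -520.708, 404.646] pointing down, gripper open.
Joint ranges: [-3.03, 3.03], [-0.79, 2.21], [0.23, 2.52], [-1.04, 4.18], [0, 3.07], [-2.55, 2.55]. Speed limits (rad/s): [2.22, 2.22, 2.57, 3.14, 3.14, 3.14].

### API

Orientations are given as [roll, pitch, yaw] about the fixed x, y, z axes, in that order (R = Rz(yaw) Ry(pitch) Rx(roll)).
In Python, from cell import manip, optics, workorder gives the robot as it stands.
- The arm moves only by the tool step_arm, never from a script. Its argument "increments" is a list that holds one entry, the list of rows, each a list of 7 numbers: the turn, a rotation vector about the tool's x, y, z as a fraction of full scale, then the shift along the tool's x, y, z as a fraction of full scale, then the closure, from -1 (fully open) to 1 (shut). In form: [[[wx, wy, wz, tx, ty, tz, fingers], ...]]. A call has 1 to 5 rows; each row shifts and turns the commanded pose from where the row before left it, along the tool's axes as they then stand; what a row does not reach is not made up. Full scale, the value 1, is 40 mm for a shift and 45 degrees for a turn. A row lasts 1/10 s, in which the tool goes at most 50 mm and 8.59 degrees, less where a joint would pass 70% of its speed; a pose out of reach is approached as far as the arm can. A call with a number of a shift or a turn outside -1 to 1 is refused whole. A call with a gripper value outside its range is refused whole. The fingers move at their own pace and stop on an object; "newtons" is the grip in N (left out, the last holds). Time passes only in rows, so rows that do not move let the fingers close. It gives the time, the measured TCP pose, the force, the opening and the grip force at its end, in the units of the state.
- manip.read_state(): the state, without advancing time (a new reading comes with each control period).
- optics.camera(name): name is "scene" or "top" or "wrist"; returns a dict with "frame" (480x640x3 uint8, red, green, blue), "range_z" (480x640 float32, mm along the optical axis (not along the pixel's ray), 0 where there is no reading), "mtx" (3x3 intrinsics, pixels), "cam_to_world" (4x4, takes a point from camera to world coordinates). Camera axes: x right, y down, z forward; pixel columns grow to the right and rows downward; lengths in mm; the calibration is good to about 2 mm. A picture is of the moment at which its call begins.
- workorder.sign_off(): hands the job in; it is judged then, once.
The state is a dict: "clock": time; "joints": joint angles; "qd": joint speeds; "effort": joint torques, N m; "eef_pos": TCP position; "eef_rot": TCP orientation; "wrist_force": force on the tool from outside, world axes, zero at the start; "moment": the same for the moment, N m; "finger_gap": finger opening in mm; "finger_force": force on a finger pad.
Only numpy, scipy, OpenCV 4.12 (cv2) and the standard library are available. Lean on these libraries where they do the work, as an engineer would, in place of code of your own. Each camera call takes 0.05 s, during which the arm holds its last target. There are 200 camera calls.

### The job

Open the locked steel tool box: turn its three dials one at a time to the code, which is every pointer line at the index line in front of its dial, and then swing the lid up by its handle until it stands upright and stays open by itself. The knobs have slipped on their spindles, so the true setting of each dial lies somewhere within about 30 degrees either side of its index line: feel for the place where the dial drops in and is held by its spring. Do not knock over or push away the dropper bottle, the bead vial or the glass sample standing near the box.

Things in the scene. Friction and masses are not known exactly. Their poses are not given: they have to be found in the camera images.
- box: Grey steel box, fixed to the worktop, 152 (x) by 250 (y) by 80 mm high; origin at the centre of its underside, z up, -x its front. The front 68 mm of its top is the lock deck, 80 mm above the worktop, with three dials in a row along y, 72 mm apart, centres 44.5 mm in front of the origin. Behind it lies the lid, flush with the deck, hinged along the rear edge
- dial_left (a joint): Left dial (+y end). Rad, positive counterclockwise seen from above, range -2.9 to 2.9; 0 when the knob's white pointer line is at the black index line in front of it (box -x). Starts at +0.9 to +1.9. Turns with light friction (under 0.1 N m). Its true setting is an unknown angle between -0.5 and +0.5, other for each dial and each time
- dial_mid (a joint): Middle dial, as the left one, but starts at -1.9 to -0.9. Feel of every dial: 0.16 rad before the setting it begins to pull itself in; past the setting a spring resists with 0.2 to 0.45 N m, for 0.16 rad, then the dial comes out again and is locked. Let go within 0.1 rad of the setting, it centres itself
- dial_right (a joint): Right dial (-y end), as the left one; starts at +0.9 to +1.9. When a dial drops into its setting, the small steel stud in the slot behind it (on the side of the lid) jumps 7 mm towards the dial
- knob_left (a point): Centre of the top face of the left dial's black fluted knob, on the vertical turning axis, 113.5 mm above the worktop. The knob is round, 38 mm across and 28 mm high, on a flat aluminium skirt 46 mm across whose top is 5.5 mm above the deck
- knob_mid (a point): The same point of the middle dial
- knob_right (a point): The same point of the right dial
- lid (a joint): Lid hinge, rad: 0 shut, grows as the front edge rises, stop at 1.75 (upright is 1.57). A spring tongue behind each dial holds the lid shut until that dial is in its setting: all three must be. The hinge is stiff enough to hold the lid at any angle; lifting takes about 5 N at the handle
- lid_handle (a point): Middle of the round steel handle bar on the lid: 9 mm thick, 92 mm long, parallel to the box's y axis, 28 mm above the lid's top. The hinge axis is parallel to the bar and, with the lid shut, lies 57 mm behind it (box +x) and 40 mm below it
- dropper: Bystander: small brown dropper bottle with a black rubber bulb, 33 mm across, 102 mm tall, standing to the left of the box; origin at the centre of its underside
- bead_vial: Bystander: clear bead vial with a black cap, 26 mm across, 68 mm tall, standing behind the box; origin at the centre of its underside
- glass_sample: Bystander: square glass sample tile with light spots, 54 by 54 by 10 mm, lying right of the box; origin at the centre of its underside

How it is judged:
By the outcome, as a careful person would: the job done as asked, in the order asked, and still so for the second after the job is handed in, with the robot touching nothing.
It also fails if it takes over 72 s, if anything falls off the work surface, if the arm or the gripper's body presses on something with over 40 N, if the wrist force passes 120 N, or if a joint passes its speed limit or range.

## Working session

There is one attempt and no reset: what is moved stays moved. The work goes in short steps, Python scripts to look and compute and a tool call to move; the robot and the scene stay as the last step left them, time stands still between calls to the robot, and variables do not carry over. Pictures are saved under pics/ and viewed, at most 10 in all, crops included, and the job is handed in when it is done.

Besides the shell and the picture viewer there is one more tool, called after "Request:" as a command line: name --argument value ..., lists and objects as JSON in quotes. step_arm: Moves the arm, as the interface text tells. Its arguments: {"type":"object","properties":{"increments":{"type":"array","items":{"type":"array","items":{"type":"array","items":{"type":"number"}}}},"newtons":{"type":"number"}},"required":["increments"]}

```bash
ls; mkdir -p pics
python3 - <<'E'
from cell import manip, optics, workorder
import cv2
print(manip.read_state())
for n in ("scene","top"):
    c=optics.camera(n); cv2.imwrite(f"pics/{n}0.png",c["frame"][:,:,::-1]); print(n,c["mtx"].round(1).tolist(),c["cam_to_world"].round(3).tolist())
    import numpy as np; np.savez(f"{n}0.npz",**c)
E
```

```text
pics
{'clock': 0.0, 'joints': array([-1.30957114e+00,  3.00465234e-01,  1.52154238e+00, -1.21273551e-05,
        1.32070496e+00, -6.66203545e-02]), 'qd': array([-0.00174183,  0.00079404,  0.00114979,  0.00016919, -0.0007677 ,
       -0.00064348]), 'effort': array([ 1.71060805e-03, -5.31811416e+01, -3.52743316e+01,  7.09033641e-02,
        2.43273930e-02, -7.51823836e-05]), 'eef_pos': array([ 177.08143786, -520.68608859,  404.10579655]), 'eef_rot': array([-3.14047444e+00, -6.28332652e-05,  3.27848513e-01]), 'wrist_force': array([-0.47316937,  0.04108599,  0.51184135]), 'moment': array([-0.01034619, -0.00997163, -0.01007829]), 'finger_force': 0.0, 'finger_gap': 93.50687457505569}
scene [[473.1, 0.0, 312.4], [0.0, 473.1, 233.1], [0.0, 0.0, 1.0]] [[-0.747, -0.437, 0.501, -40.9], [-0.665, 0.475, -0.577, 662.306], [0.014, -0.764, -0.645, 885.113], [0.0, 0.0, 0.0, 1.0]]
top [[455.7, 0.0, 321.9], [0.0, 455.7, 237.5], [0.0, 0.0, 1.0]] [[0.029, -0.997, 0.073, 505.782], [-1.0, -0.028, 0.012, -43.213], [-0.01, -0.073, -0.997, 1097.004], [0.0, 0.0, 0.0, 1.0]]
```

View pics/top0.png

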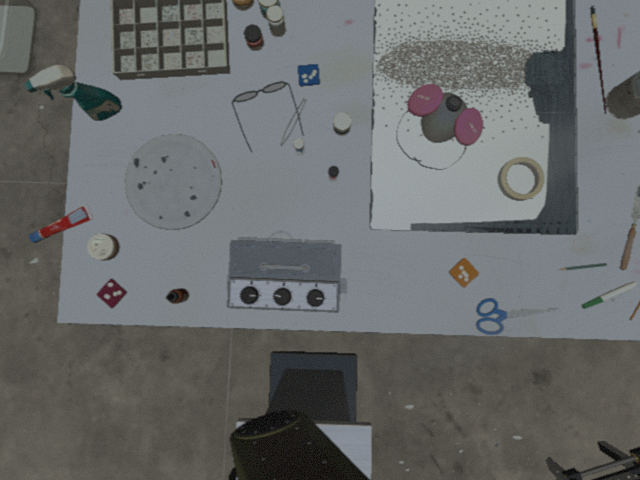

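View pics/scene0.png

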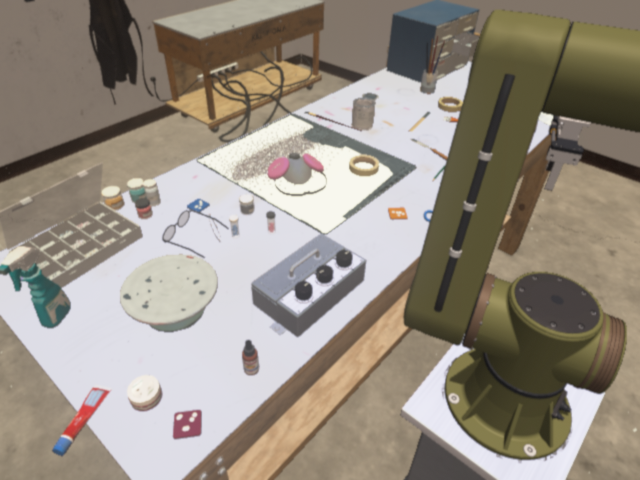

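The top view shows the box at about (284,273), with dials at (250,295), (283,296) and (316,297) and the handle at (284,267). The dropper is at (177,295), the bead vial near (333,172) and the glass tile at (463,272). The scene view agrees. Next I'll enlarge both and measure.

```bash
cat > h.py <<'E'
import numpy as np, cv2
def ray(c,u,v):
    M=c["cam_to_world"]; d=M[:3,:3]@np.linalg.solve(c["mtx"],[u,v,1.0]); return M[:3,3],d
def atz(c,u,v,z):
    o,d=ray(c,u,v); return o+d*(z-o[2])/d[2]
def dep(c,u,v):
    o,d=ray(c,u,v); return o+d*c["range_z"][int(round(v)),int(round(u))]
def proj(c,P):
    M=np.linalg.inv(c["cam_to_world"]); p=M[:3,:3]@np.asarray(P,float)+M[:3,3]; q=c["mtx"]@p; return q[:2]/q[2]
def two(c1,a,c2,b):
    o1,d1=ray(c1,*a);o2,d2=ray(c2,*b)
    s=np.linalg.lstsq(np.c_[d1,-d2],o2-o1,rcond=None)[0]; p,q=o1+s[0]*d1,o2+s[1]*d2
    return (p+q)/2,np.linalg.norm(p-q)
E
python3 - <<'E'
from h import *
t=dict(np.load("top0.npz")); s=dict(np.load("scene0.npz"))
for p in [(250,295),(283,296),(316,297),(284,267),(177,295),(333,172),(463,272)]: print(p,dep(t,*p).round(1))
a=cv2.resize(t["frame"][225:320,220:350,::-1],None,fx=6,fy=6,interpolation=cv2.INTER_CUBIC)
cv2.imwrite("pics/topc.png",a)
a=cv2.resize(s["frame"][225:340,240:380,::-1],None,fx=5,fy=5,interpolation=cv2.INTER_CUBIC)
cv2.imwrite("pics/scenec.png",a)
E
```

```text
(250, 295) [449.4 119.3 116.5]
(283, 296) [449.1  48.9 112.6]
(316, 297) [449.  -22.  111.9]
(284, 267) [511.3  49.  111.7]
(177, 295) [441.9 291.5  69.2]
(333, 172) [732.1 -51.5  65.4]
(463, 272) [ 512.2 -365.8   12.7]
```

View pics/topc.png

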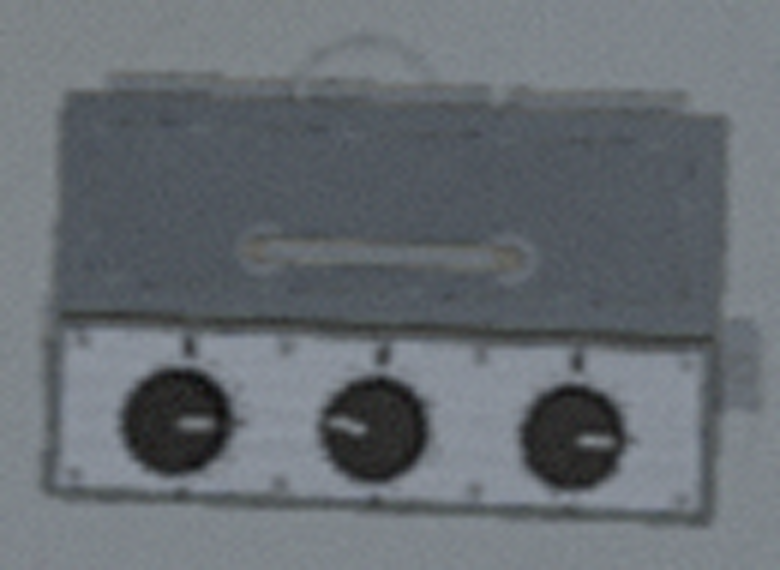

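View pics/scenec.png

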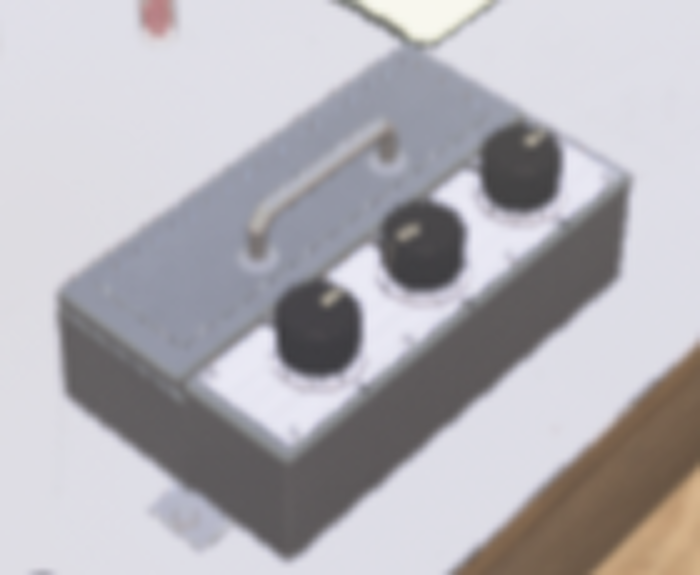

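The crops show the left pointer at about +90°, the middle at about −105° and the right at about +90°, as expected. In the top crop the knob tops are at (178,421), (374,430) and (573,437), and the handle middle is at (385,254). In the scene crop the knobs are at (319,300), (424,225) and (521,147), and the handle ends are at (258,215) and (383,127).

Run:
```python
from h import *
t=dict(np.load("top0.npz")); s=dict(np.load("scene0.npz"))
T=lambda x,y:((x+.5)/6-.5+220,(y+.5)/6-.5+225)
S=lambda x,y:((x+.5)/5-.5+240,(y+.5)/5-.5+225)
for n,a,b in [("L",(178,421),(319,300)),("M",(374,430),(424,225)),("R",(573,437),(521,147)),("H",(385,254),(321,168))]:
    p,e=two(t,T(*a),s,S(*b)); print(n,p.round(1),round(e,1),atz(t,*T(*a),113.5 if n!="H" else 108).round(1),atz(s,*S(*b),113.5 if n!="H" else 108).round(1))
a,b=[atz(t,*T(*q),108) for q in [(258,250),(512,258)]];print((b-a).round(1), np.arctan2(*(a-b)[:2])*-1)
```

```text
L [450.9 121.6 117.2] 2.4 [449.7 121.5 113.5] [454.2 119.7 113.5]
M [449.4  51.6 114.2] 1.9 [448.6  51.1 113.5] [450.5  51.7 113.5]
R [449.  -19.6 115.1] 1.9 [448.2 -20.1 113.5] [450.8 -20.4 113.5]
H [513.1  51.1 109.3] 4.0 [511.5  49.9 108. ] [515.7  51.2 108. ]
[ -0.2 -91.9   0. ] -0.0027127117287423608
```

Heights and spacing agree with the task text. I'll move above the left knob with the gap preset to about 56 mm.

Request:
step_arm --increments '[[[0, 0, 0, 0.582, -0.65, 0, -0.19], [0, 0, 0, 0.582, -0.65, 0, -0.19], [0, 0, 0, 0.582, -0.65, 0, -0.19], [0, 0, 0, 0.582, -0.65, 0, -0.19], [0, 0, 0, 0.582, -0.65, 0, -0.19]]]' --newtons 40

```text
clock: 0.6
eef_pos: [245.7, -358.8, 404.4]
eef_rot: [-3.141, 0.0, 0.328]
wrist_force: [0.9, 0.5, 0.9]
finger_gap: 57.9
finger_force: 0.0
```

Request:
step_arm --increments '[[[0, 0, 0, 0.582, -0.65, 0, -0.19], [0, 0, 0, 0.582, -0.65, 0, -0.19], [0, 0, 0, 0.582, -0.65, 0, -0.19], [0, 0, 0, 0.582, -0.65, 0, -0.19], [0, 0, 0, 0.582, -0.65, 0, -0.19]]]'

```text
clock: 1.1
eef_pos: [313.9, -198.2, 404.6]
eef_rot: [-3.142, 0.0, 0.328]
wrist_force: [-0.1, -0.3, 0.4]
finger_gap: 56.2
finger_force: 0.0
```

Request:
step_arm --increments '[[[0, 0, 0, 0.582, -0.65, 0, -0.19], [0, 0, 0, 0.582, -0.65, 0, -0.19], [0, 0, 0, 0.582, -0.65, 0, -0.19], [0, 0, 0, 0.582, -0.65, 0, -0.19], [0, 0, 0, 0.582, -0.65, 0, -0.19]]]'

```text
clock: 1.6
eef_pos: [382.3, -37.6, 404.6]
eef_rot: [3.142, 0.0, 0.328]
wrist_force: [0.9, -0.4, 0.9]
finger_gap: 55.9
finger_force: 0.0
```

Request:
step_arm --increments '[[[0, 0, 0, 0.582, -0.65, 0, -0.19], [0, 0, 0, 0.582, -0.65, 0, -0.19], [0, 0, 0, 0.582, -0.65, 0, -0.19], [0, 0, 0, 0.582, -0.65, 0, -0.19], [0, 0, 0, 0.582, -0.65, 0, -0.19]]]'

```text
clock: 2.1
eef_pos: [450.7, 123.0, 404.4]
eef_rot: [-3.142, 0.0, 0.328]
wrist_force: [0.5, -0.1, -0.6]
finger_gap: 55.9
finger_force: 0.0
```

Request:
step_arm --increments '[[[0, 0, -0.19, 0, 0, 0.1, -0.19], [0, 0, -0.19, 0, 0, 0.1, -0.19], [0, 0, -0.19, 0, 0, 0.1, -0.19], [0, 0, -0.19, 0, 0, 0.1, -0.19], [0, 0, -0.19, 0, 0, 0.1, -0.19]]]'

```text
clock: 2.6
eef_pos: [450.4, 121.5, 384.2]
eef_rot: [-3.141, 0.0, 1.08]
wrist_force: [0.0, 0.7, 0.5]
finger_gap: 55.8
finger_force: 0.0
```

Request:
step_arm --increments '[[[0, 0, -0.19, 0, 0, 0.1, -0.19], [0, 0, -0.19, 0, 0, 0.1, -0.19], [0, 0, -0.19, 0, 0, 0.1, -0.19], [0, 0, -0.19, 0, 0, 0.1, -0.19], [0, 0, -0.19, 0, 0, 0.1, -0.19]]]'

```text
clock: 3.1
eef_pos: [450.4, 121.5, 364.2]
eef_rot: [-3.141, -0.0, 1.826]
wrist_force: [0.2, -0.0, 0.1]
finger_gap: 55.8
finger_force: 0.0
```

Request:
step_arm --increments '[[[0, 0, -0.19, 0, 0, 0.1, -0.19], [0, 0, -0.19, 0, 0, 0.1, -0.19], [0, 0, -0.19, 0, 0, 0.1, -0.19], [0, 0, 0, 0, 0, 0, -0.19], [0, 0, 0, 0, 0, 0, -0.19]]]'

```text
clock: 3.6
eef_pos: [450.5, 121.5, 352.6]
eef_rot: [-3.141, -0.0, 2.263]
wrist_force: [-0.3, 0.3, 0.5]
finger_gap: 56.2
finger_force: 0.0
```

Run:
```python
from cell import optics
from h import *
c=optics.camera("wrist"); np.savez("w1.npz",**c); cv2.imwrite("pics/w1.png",c["frame"][:,:,::-1])
print(c["cam_to_world"].round(2).tolist())
for n,P in [("L",(450.5,121.3,113.5)),("M",(449.5,51.2,113.5)),("R",(449,-20,113.5)),("H",(513,50.5,112))]: print(n,proj(c,P).round(0))
```

```text
[[0.77, 0.62, 0.16, 402.25], [0.64, -0.74, -0.2, 179.72], [-0.0, 0.25, -0.97, 333.16], [0.0, 0.0, 0.0, 1.0]]
L [317. 273.]
M [248. 349.]
R [186. 419.]
H [321. 401.]
```

View pics/w1.png

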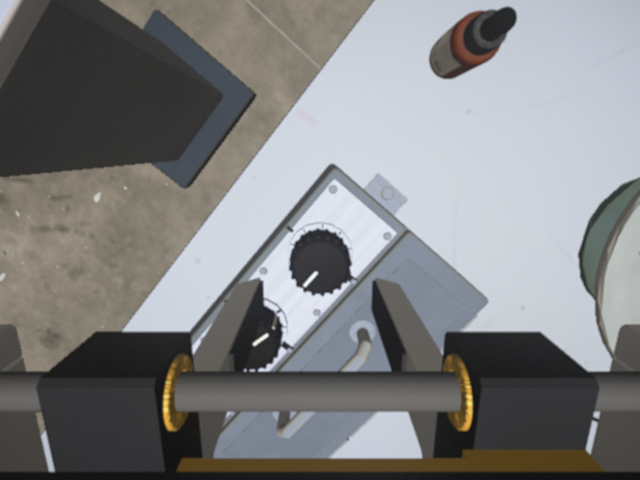

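The wrist view shows the left knob's top centred at about (322,262), against a predicted (317,273). The fingers straddle it, with the handle end at (362,335).

Run:
```python
from h import *
c=dict(np.load("w1.npz")); print(c["mtx"][0,0]); print(atz(c,322,262,113.5),dep(c,322,262))
g=cv2.cvtColor(c["frame"],cv2.COLOR_RGB2GRAY)[215:310,275:365]
r=c["range_z"][215:310,275:365]; 
v,u=np.nonzero((r>0)); P=np.array([dep(c,a+275,b+215) for a,b in zip(u,v)])
k=(P[:,2]>109)&(P[:,2]<119); print(k.sum(), P[k].mean(0), P[k].min(0),P[k].max(0))
```

```text
371.1893318370369
[448.38726062 128.46554685 113.5       ] [448.09295006 128.79251266 114.90118951]
2805 [448.765031   126.01725703 113.42051647] [429.74807048 104.8709806  109.01134342] [469.36101828 144.75513942 116.68385777]
```

Request:
step_arm --increments '[[[0, 0, 0, 0.037, 0.014, 0.32, -0.19], [0, 0, 0, 0, 0, 0.32, -0.19], [0, 0, 0, 0, 0, 0.32, -0.19], [0, 0, 0, 0, 0, 0.32, -0.19], [0, 0, 0, 0, 0, 0.32, -0.19]]]'

```text
clock: 4.15
eef_pos: [449.9, 123.0, 287.3]
eef_rot: [-3.141, -0.0, 2.267]
wrist_force: [-0.3, -0.1, 0.4]
finger_gap: 56.2
finger_force: 0.0
```

Request:
step_arm --increments '[[[0, 0, 0, 0, 0, 0, 0.3], [0, 0, 0, 0, 0, 0, 0.3], [0, 0, 0, 0, 0, 0, 0.3], [0, 0, 0, 0, 0, 0, 0.3]]]' --newtons 15

```text
clock: 4.55
eef_pos: [450.3, 123.2, 289.2]
eef_rot: [3.139, 0.001, 2.268]
wrist_force: [5.2, 3.0, -5.8]
finger_gap: 37.2
finger_force: 15.0
```

```bash
cat > st.py <<'E'
from cell import manip
s=manip.read_state(); print("yaw",round(s["eef_rot"][2],3),"F",s["wrist_force"].round(1),"M",s["moment"].round(3),"e6",round(s["effort"][5],3),"gap",round(s["finger_gap"],1),"q6",round(s["joints"][5],2))
E
python3 st.py
```

```text
yaw 2.268 F [ 5.2  3.  -5.8] M [ 0.583 -0.898 -0.021] e6 -0.026 gap 37.2 q6 -0.51
```

Request:
step_arm --increments '[[[0, 0, 0, 0, 0.025, 0, 0.4], [0, 0, 0, 0, 0, 0, 0.4]]]' --newtons 40

```text
clock: 4.75
eef_pos: [450.7, 123.6, 289.1]
eef_rot: [-3.141, 0.0, 2.268]
wrist_force: [-1.9, -2.4, 3.0]
finger_gap: 37.1
finger_force: 40.0
```

Request:
step_arm --increments '[[[0, 0, 0.15, 0, 0, 0, 0.4], [0, 0, 0.15, 0, 0, 0, 0.4]]]'

```text
clock: 4.95
eef_pos: [450.7, 123.5, 289.1]
eef_rot: [3.142, 0.0, 2.028]
wrist_force: [-1.9, -3.0, 3.4]
finger_gap: 36.9
finger_force: 40.0
```

```bash
python3 st.py
```

```text
yaw 2.028 F [-1.9 -3.   3.4] M [-0.614  0.492  0.07 ] e6 -2.572 gap 36.9 q6 -0.27
```

Request:
step_arm --increments '[[[0, 0, 0.15, 0, 0, 0, 0.4], [0, 0, 0.15, 0, 0, 0, 0.4], [0, 0, 0.15, 0, 0, 0, 0.4], [0, 0, 0.15, 0, 0, 0, 0.4]]]'

```text
clock: 5.35
eef_pos: [450.7, 123.5, 289.1]
eef_rot: [-3.142, 0.0, 1.556]
wrist_force: [-2.7, -2.2, 4.8]
finger_gap: 36.8
finger_force: 40.0
```

```bash
python3 st.py
```

```text
yaw 1.556 F [-2.7 -2.2  4.8] M [-0.494  0.592  0.052] e6 -2.385 gap 36.8 q6 0.2
```

Request:
step_arm --increments '[[[0, 0, 0.1, 0, 0, 0, 0.4], [0, 0, 0, 0, 0, 0, 0.4]]]'

```text
clock: 5.55
eef_pos: [450.6, 123.5, 289.1]
eef_rot: [-3.142, 0.0, 1.481]
wrist_force: [-3.6, -3.5, 6.5]
finger_gap: 36.9
finger_force: 40.0
```

```bash
python3 st.py
```

```text
yaw 1.481 F [-3.6 -3.5  6.5] M [-0.642  0.846 -0.071] e6 1.536 gap 36.9 q6 0.28
```

Request:
step_arm --increments '[[[0, 0, 0.1, 0, 0, 0, 0.4], [0, 0, 0, 0, 0, 0, 0.4]]]'

```text
clock: 5.75
eef_pos: [450.6, 123.5, 289.1]
eef_rot: [-3.142, 0.0, 1.404]
wrist_force: [-3.3, -3.9, 6.2]
finger_gap: 36.9
finger_force: 40.0
```

```bash
python3 st.py
```

```text
yaw 1.404 F [-3.3 -3.9  6.2] M [-0.634  0.88  -0.012] e6 1.125 gap 36.9 q6 0.36
```

Request:
step_arm --increments '[[[0, 0, 0.1, 0, 0, 0, 0.4], [0, 0, 0, 0, 0, 0, 0.4]]]'

```text
clock: 5.95
eef_pos: [450.6, 123.6, 289.0]
eef_rot: [-3.141, 0.0, 1.325]
wrist_force: [-4.4, -3.3, 5.4]
finger_gap: 36.8
finger_force: 40.0
```

```bash
python3 st.py
```

```text
yaw 1.325 F [-4.4 -3.3  5.4] M [-0.582  0.974 -0.056] e6 1.134 gap 36.8 q6 0.43
```

Request:
step_arm --increments '[[[0, 0, 0.1, 0, 0, 0, 0.4], [0, 0, 0, 0, 0, 0, 0.4]]]'

```text
clock: 6.15
eef_pos: [450.6, 123.6, 289.0]
eef_rot: [-3.141, 0.0, 1.247]
wrist_force: [-4.5, -2.2, 6.9]
finger_gap: 36.9
finger_force: 40.0
```

```bash
python3 st.py
```

```text
yaw 1.247 F [-4.5 -2.2  6.9] M [-0.533  0.992 -0.087] e6 1.114 gap 36.9 q6 0.51
```

Request:
step_arm --increments '[[[0, 0, 0.1, 0, 0, 0, 0.4], [0, 0, 0, 0, 0, 0, 0.4]]]'

```text
clock: 6.35
eef_pos: [450.6, 123.6, 289.1]
eef_rot: [-3.142, 0.0, 1.168]
wrist_force: [-4.1, -3.3, 7.1]
finger_gap: 37.3
finger_force: 40.0
```

```bash
python3 st.py
```

```text
yaw 1.168 F [-4.1 -3.3  7.1] M [-0.51   0.973 -0.039] e6 1.105 gap 37.3 q6 0.59
```

Request:
step_arm --increments '[[[0, 0, 0.1, 0, 0, 0, 0.4], [0, 0, 0, 0, 0, 0, 0.4]]]'

```text
clock: 6.55
eef_pos: [450.6, 123.6, 289.1]
eef_rot: [-3.141, 0.0, 1.09]
wrist_force: [-5.4, -2.8, 6.3]
finger_gap: 37.0
finger_force: 40.0
```

```bash
python3 st.py
```

```text
yaw 1.09 F [-5.4 -2.8  6.3] M [-0.489  1.01  -0.027] e6 1.118 gap 37.0 q6 0.67
```

Request:
step_arm --increments '[[[0, 0, 0.1, 0, 0, 0, 0.4], [0, 0, 0, 0, 0, 0, 0.4]]]'

```text
clock: 6.75
eef_pos: [450.6, 123.6, 289.1]
eef_rot: [-3.142, 0.0, 1.011]
wrist_force: [-3.5, -3.1, 6.2]
finger_gap: 36.8
finger_force: 40.0
```

```bash
python3 st.py
```

```text
yaw 1.011 F [-3.5 -3.1  6.2] M [-0.477  0.987 -0.026] e6 1.131 gap 36.8 q6 0.75
```

Request:
step_arm --increments '[[[0, 0, 0.1, 0, 0, 0, 0.4], [0, 0, 0, 0, 0, 0, 0.4]]]'

```text
clock: 6.95
eef_pos: [450.6, 123.6, 289.0]
eef_rot: [-3.141, 0.0, 0.933]
wrist_force: [-4.1, -3.1, 7.6]
finger_gap: 36.9
finger_force: 40.0
```

```bash
python3 st.py
```

```text
yaw 0.933 F [-4.1 -3.1  7.6] M [-0.447  0.975 -0.052] e6 1.133 gap 36.9 q6 0.83
```

Request:
step_arm --increments '[[[0, 0, 0.1, 0, 0, 0, 0.4], [0, 0, 0, 0, 0, 0, 0.4]]]'

```text
clock: 7.15
eef_pos: [450.6, 123.6, 289.0]
eef_rot: [-3.141, 0.0, 0.854]
wrist_force: [-4.7, -2.5, 6.5]
finger_gap: 36.9
finger_force: 40.0
```

```bash
python3 st.py
```

```text
yaw 0.854 F [-4.7 -2.5  6.5] M [-0.468  1.031 -0.061] e6 1.101 gap 36.9 q6 0.91
```

Request:
step_arm --increments '[[[0, 0, 0.1, 0, 0, 0, 0.4], [0, 0, 0, 0, 0, 0, 0.4]]]'

```text
clock: 7.35
eef_pos: [450.6, 123.6, 289.0]
eef_rot: [-3.141, 0.0, 0.775]
wrist_force: [-5.1, -2.2, 6.1]
finger_gap: 36.8
finger_force: 40.0
```

```bash
python3 st.py
```

```text
yaw 0.775 F [-5.1 -2.2  6.1] M [-0.45   1.025 -0.084] e6 1.114 gap 36.8 q6 0.98
```

Request:
step_arm --increments '[[[0, 0, 0.1, 0, 0, 0, 0.4], [0, 0, 0, 0, 0, 0, 0.4]]]'

```text
clock: 7.55
eef_pos: [450.6, 123.6, 289.1]
eef_rot: [-3.141, 0.0, 0.697]
wrist_force: [-5.2, -2.8, 6.7]
finger_gap: 36.9
finger_force: 40.0
```

```bash
python3 st.py
```

```text
yaw 0.697 F [-5.2 -2.8  6.7] M [-0.436  1.046 -0.053] e6 1.127 gap 36.9 q6 1.06
```

Request:
step_arm --increments '[[[0, 0, 0.1, 0, 0, 0, 0.4], [0, 0, 0, 0, 0, 0, 0.4]]]'

```text
clock: 7.75
eef_pos: [450.6, 123.6, 289.1]
eef_rot: [-3.142, 0.0, 0.618]
wrist_force: [-5.6, -2.2, 6.1]
finger_gap: 36.9
finger_force: 40.0
```

```bash
python3 st.py
```

```text
yaw 0.618 F [-5.6 -2.2  6.1] M [-0.414  1.064 -0.027] e6 1.132 gap 36.9 q6 1.14
```

Request:
step_arm --increments '[[[0, 0, 0.1, 0, 0, 0, 0.4], [0, 0, 0, 0, 0, 0, 0.4]]]'

```text
clock: 7.95
eef_pos: [450.6, 123.6, 289.1]
eef_rot: [-3.141, 0.0, 0.54]
wrist_force: [-5.0, -2.7, 6.0]
finger_gap: 37.1
finger_force: 40.0
```

```bash
python3 st.py
python3 - <<'E'
from cell import optics
from h import *
c=optics.camera("wrist"); np.savez("w2.npz",**c); s=optics.camera("scene"); np.savez("s2.npz",**s)
a=cv2.resize(c["frame"][150:400,200:440,::-1],(480,500)); b=cv2.resize(s["frame"][240:340,240:380,::-1],None,fx=5,fy=5)[:, :310]
cv2.imwrite("pics/w2.png",np.hstack([a,b]))
E
```

```text
yaw 0.54 F [-5.  -2.7  6. ] M [-0.399  1.02  -0.058] e6 1.062 gap 37.1 q6 1.22
```

View pics/w2.png

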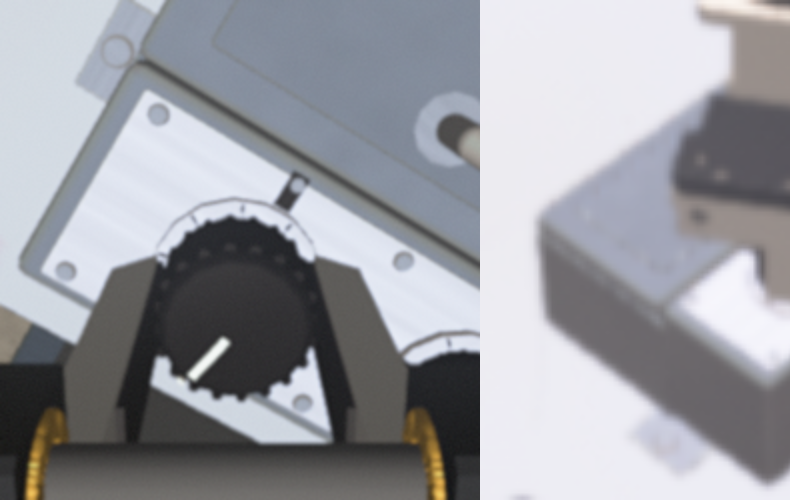

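The pointer is now at about −0.18 rad and is turning with the grip. The stud at crop position (298,184) is still back, so I'll continue the same way.

Request:
step_arm --increments '[[[0, 0, 0.1, 0, 0, 0, 0.4], [0, 0, 0, 0, 0, 0, 0.4]]]'

```text
clock: 8.25
eef_pos: [450.6, 123.6, 289.1]
eef_rot: [-3.141, 0.0, 0.461]
wrist_force: [-5.6, -2.2, 6.5]
finger_gap: 36.5
finger_force: 40.0
```

```bash
python3 st.py
```

```text
yaw 0.461 F [-5.6 -2.2  6.5] M [-0.54   1.015 -0.397] e6 0.743 gap 36.5 q6 1.3
```

Request:
step_arm --increments '[[[0, 0, 0.1, 0, 0, 0, 0.4], [0, 0, 0, 0, 0, 0, 0.4]]]'

```text
clock: 8.45
eef_pos: [450.6, 123.6, 289.1]
eef_rot: [-3.141, 0.0, 0.383]
wrist_force: [-5.2, -1.9, 6.8]
finger_gap: 37.3
finger_force: 40.0
```

```bash
python3 st.py
```

```text
yaw 0.383 F [-5.2 -1.9  6.8] M [-0.498  1.006 -0.326] e6 0.873 gap 37.3 q6 1.38
```

Pull-in has started. I'll use smaller steps.

Request:
step_arm --increments '[[[0, 0, 0.06, 0, 0, 0, 0.4], [0, 0, 0, 0, 0, 0, 0.4]]]'

```text
clock: 8.65
eef_pos: [450.6, 123.6, 289.0]
eef_rot: [-3.141, 0.0, 0.337]
wrist_force: [-4.8, -2.7, 6.5]
finger_gap: 37.2
finger_force: 40.0
```

```bash
python3 st.py
```

```text
yaw 0.337 F [-4.8 -2.7  6.5] M [-0.396  1.059 -0.147] e6 0.591 gap 37.2 q6 1.42
```

Request:
step_arm --increments '[[[0, 0, 0.04, 0, 0, 0, 0.4], [0, 0, 0, 0, 0, 0, 0.4]]]'

```text
clock: 8.85
eef_pos: [450.6, 123.6, 289.0]
eef_rot: [-3.141, 0.0, 0.306]
wrist_force: [-5.5, -1.7, 7.1]
finger_gap: 36.7
finger_force: 40.0
```

```bash
python3 st.py
```

```text
yaw 0.306 F [-5.5 -1.7  7.1] M [-0.278  1.074 -0.027] e6 0.428 gap 36.7 q6 1.45
```

The moment is back to about 0, so the dial is at its setting. I'll release it and go on to the middle dial.

Request:
step_arm --increments '[[[0, 0, 0, 0, 0, 0, -0.19], [0, 0, 0, 0, 0, 0, -0.19], [0, 0, 0, 0, 0, -0.4, -0.19], [0, 0, 0, 0, 0, -0.8, -0.19], [0, 0, 0, 0, 0, -0.3, -0.19]]]'

```text
clock: 9.35
eef_pos: [451.0, 123.7, 351.0]
eef_rot: [3.141, -0.004, 0.305]
wrist_force: [0.1, 0.0, 0.2]
finger_gap: 55.9
finger_force: 0.0
```

Request:
step_arm --increments '[[[0, 0, 0, -0.278, 0.856, 0, -0.19], [0, 0, 0, -0.278, 0.856, 0, -0.19], [0, 0, 0, 0, 0, 0, -0.19]]]'

```text
clock: 9.65
eef_pos: [449.9, 49.2, 348.3]
eef_rot: [3.141, -0.0, 0.302]
wrist_force: [-0.6, -0.1, -0.1]
finger_gap: 55.8
finger_force: 0.0
```

```bash
python3 st.py
python3 - <<'E'
from cell import optics
from h import *
c=optics.camera("wrist"); np.savez("w3.npz",**c)
cv2.imwrite("pics/w3.png",c["frame"][:,:,::-1])
for n,P in [("L",(450.7,123.6,113.5)),("M",(450,51.6,113.5)),("R",(449.3,-20.4,113.5))]: print(n,proj(c,P).round(0))
E
```

```text
yaw 0.302 F [-0.6 -0.1 -0.1] M [ 0.025 -0.024  0.018] e6 -1.193 gap 55.8 q6 1.3
L [201. 235.]
M [316. 270.]
R [425. 303.]
```

View pics/w3.png

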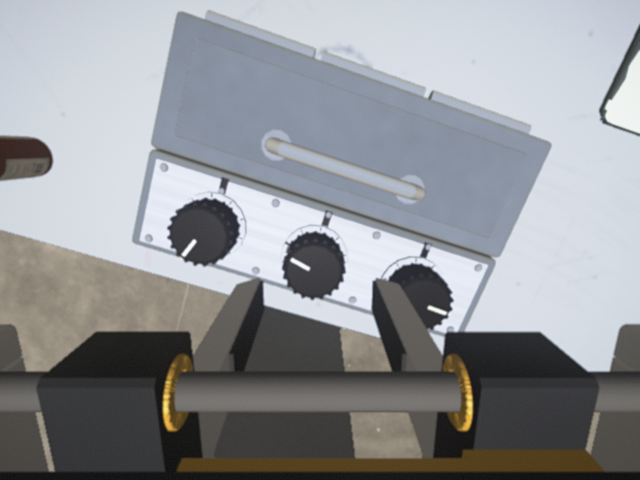

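The left dial has been released, with its pointer a little past the front. The middle pointer is at about −1.7 and the right at about +1.6; the knob centres are at (204,231), (314,265) and (420,288). Now I'll grip the middle knob.

Request:
step_arm --increments '[[[0, 0, 0, 0.018, -0.057, 0.297, -0.19], [0, 0, 0, 0, 0, 0.297, -0.19], [0, 0, 0, 0, 0, 0.297, -0.19], [0, 0, 0, 0, 0, 0.297, -0.19], [0, 0, 0, 0, 0, 0.297, -0.19]]]'

```text
clock: 10.2
eef_pos: [449.9, 54.3, 287.9]
eef_rot: [-3.141, 0.001, 0.305]
wrist_force: [-0.4, 0.7, -0.0]
finger_gap: 55.8
finger_force: 0.0
```

Request:
step_arm --increments '[[[0, 0, 0, 0, 0, 0, 0.3], [0, 0, 0, 0, 0, 0, 0.3], [0, 0, 0, 0, 0, 0, 0.3], [0, 0, 0, 0, 0, 0, 0.3]]]' --newtons 15

```text
clock: 10.6
eef_pos: [450.4, 52.9, 289.5]
eef_rot: [3.138, -0.001, 0.304]
wrist_force: [5.6, -17.3, -7.6]
finger_gap: 37.4
finger_force: 15.0
```

```bash
python3 st.py
python3 - <<'E'
from h import *
c=dict(np.load("w3.npz"))
cv2.imwrite("pics/w3c.png",cv2.resize(c["frame"][160:340,130:490,::-1],None,fx=2.2,fy=2.2,interpolation=cv2.INTER_CUBIC))
E
```

```text
yaw 0.304 F [  5.6 -17.3  -7.6] M [-2.985 -0.982 -0.023] e6 0.036 gap 37.4 q6 1.31
```

View pics/w3c.png

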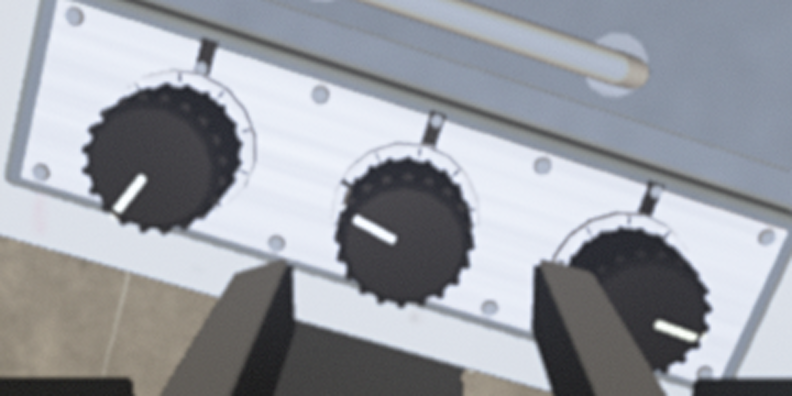

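The crop shows the left stud at (203,68), moved towards its dial. The other two are still at the far ends of their slots, at (437,118) and (655,187). I'll centre the middle grip and turn coarsely.

Request:
step_arm --increments '[[[0, 0, 0, 0, 0.035, 0, 0.4], [0, 0, 0, 0, 0, 0, 0.4]]]' --newtons 40

```text
clock: 10.8
eef_pos: [450.6, 52.2, 289.5]
eef_rot: [3.141, -0.001, 0.304]
wrist_force: [3.4, -7.3, -5.9]
finger_gap: 37.3
finger_force: 40.0
```

Request:
step_arm --increments '[[[0, 0, -0.15, 0, 0, 0, 0.4], [0, 0, -0.15, 0, 0, 0, 0.4], [0, 0, -0.15, 0, 0, 0, 0.4], [0, 0, -0.15, 0, 0, 0, 0.4]]]'

```text
clock: 11.2
eef_pos: [450.4, 52.5, 289.5]
eef_rot: [3.141, 0.0, 0.78]
wrist_force: [0.8, -4.7, -4.5]
finger_gap: 37.2
finger_force: 40.0
```

```bash
python3 st.py
```

```text
yaw 0.78 F [ 0.8 -4.7 -4.5] M [-0.491  0.054 -0.021] e6 2.399 gap 37.2 q6 0.83
```

Request:
step_arm --increments '[[[0, 0, -0.15, 0, 0, 0, 0.4], [0, 0, -0.15, 0, 0, 0, 0.4], [0, 0, -0.15, 0, 0, 0, 0.4], [0, 0, -0.15, 0, 0, 0, 0.4]]]'

```text
clock: 11.6
eef_pos: [450.3, 52.7, 289.5]
eef_rot: [-3.141, 0.0, 1.251]
wrist_force: [-2.0, -1.8, -2.2]
finger_gap: 37.1
finger_force: 40.0
```

```bash
python3 st.py
```

```text
yaw 1.251 F [-2.  -1.8 -2.2] M [-0.302  0.71  -0.055] e6 2.377 gap 37.1 q6 0.36
```

Request:
step_arm --increments '[[[0, 0, -0.1, 0, 0, 0, 0.4], [0, 0, 0, 0, 0, 0, 0.4]]]'

```text
clock: 11.8
eef_pos: [450.2, 52.7, 289.4]
eef_rot: [-3.141, 0.0, 1.326]
wrist_force: [-3.6, -2.5, 0.3]
finger_gap: 36.9
finger_force: 40.0
```

```bash
python3 st.py
```

```text
yaw 1.326 F [-3.6 -2.5  0.3] M [-0.342  0.975  0.021] e6 -1.523 gap 36.9 q6 0.28
```

Request:
step_arm --increments '[[[0, 0, -0.1, 0, 0, 0, 0.4], [0, 0, 0, 0, 0, 0, 0.4]]]'

```text
clock: 12.0
eef_pos: [450.2, 52.7, 289.4]
eef_rot: [-3.141, 0.0, 1.403]
wrist_force: [-5.5, -2.7, 2.1]
finger_gap: 37.1
finger_force: 40.0
```

```bash
python3 st.py
```

```text
yaw 1.403 F [-5.5 -2.7  2.1] M [-0.37   1.291  0.15 ] e6 -1.214 gap 37.1 q6 0.2
```

Request:
step_arm --increments '[[[0, 0, -0.1, 0, 0, 0, 0.4], [0, 0, 0, 0, 0, 0, 0.4]]]'

```text
clock: 12.2
eef_pos: [450.2, 52.7, 289.4]
eef_rot: [-3.14, 0.0, 1.481]
wrist_force: [-5.8, -2.2, 2.9]
finger_gap: 36.7
finger_force: 40.0
```

```bash
python3 st.py
```

```text
yaw 1.481 F [-5.8 -2.2  2.9] M [-0.349  1.417  0.045] e6 -1.114 gap 36.7 q6 0.13
```

Request:
step_arm --increments '[[[0, 0, -0.1, 0, 0, 0, 0.4], [0, 0, 0, 0, 0, 0, 0.4]]]'

```text
clock: 12.4
eef_pos: [450.1, 52.7, 289.4]
eef_rot: [-3.14, 0.0, 1.56]
wrist_force: [-5.4, -2.5, 3.5]
finger_gap: 36.6
finger_force: 40.0
```

```bash
python3 st.py
```

```text
yaw 1.56 F [-5.4 -2.5  3.5] M [-0.476  1.51   0.021] e6 -1.127 gap 36.6 q6 0.05
```

Request:
step_arm --increments '[[[0, 0, -0.1, 0, 0, 0, 0.4], [0, 0, 0, 0, 0, 0, 0.4]]]'

```text
clock: 12.6
eef_pos: [450.1, 52.7, 289.4]
eef_rot: [-3.14, 0.0, 1.638]
wrist_force: [-7.1, -2.6, 3.6]
finger_gap: 37.0
finger_force: 40.0
```

```bash
python3 st.py
```

```text
yaw 1.638 F [-7.1 -2.6  3.6] M [-0.467  1.591  0.081] e6 -1.14 gap 37.0 q6 -0.03
```

Request:
step_arm --increments '[[[0, 0, -0.1, 0, 0, 0, 0.4], [0, 0, 0, 0, 0, 0, 0.4]]]'

```text
clock: 12.8
eef_pos: [450.1, 52.7, 289.4]
eef_rot: [-3.14, 0.0, 1.717]
wrist_force: [-8.0, -3.1, 4.1]
finger_gap: 37.0
finger_force: 40.0
```

```bash
python3 st.py
```

```text
yaw 1.717 F [-8.  -3.1  4.1] M [-0.539  1.707  0.042] e6 -1.127 gap 37.0 q6 -0.11
```

Request:
step_arm --increments '[[[0, 0, -0.1, 0, 0, 0, 0.4], [0, 0, 0, 0, 0, 0, 0.4]]]'

```text
clock: 13.0
eef_pos: [450.0, 52.7, 289.4]
eef_rot: [-3.14, -0.0, 1.796]
wrist_force: [-8.0, -2.4, 4.1]
finger_gap: 37.4
finger_force: 40.0
```

```bash
python3 st.py
```

```text
yaw 1.796 F [-8.  -2.4  4.1] M [-0.577  1.819  0.09 ] e6 -1.112 gap 37.4 q6 -0.19
```

Request:
step_arm --increments '[[[0, 0, -0.1, 0, 0, 0, 0.4], [0, 0, 0, 0, 0, 0, 0.4]]]'

```text
clock: 13.2
eef_pos: [450.0, 52.6, 289.4]
eef_rot: [-3.139, -0.0, 1.874]
wrist_force: [-8.0, -3.4, 4.6]
finger_gap: 37.0
finger_force: 40.0
```

```bash
python3 st.py
```

```text
yaw 1.874 F [-8.  -3.4  4.6] M [-0.66   1.912  0.058] e6 -1.126 gap 37.0 q6 -0.27
```

Request:
step_arm --increments '[[[0, 0, -0.1, 0, 0, 0, 0.4], [0, 0, 0, 0, 0, 0, 0.4]]]'

```text
clock: 13.4
eef_pos: [450.0, 52.6, 289.4]
eef_rot: [-3.139, -0.0, 1.953]
wrist_force: [-9.9, -3.7, 5.9]
finger_gap: 36.9
finger_force: 40.0
```

```bash
python3 st.py
```

```text
yaw 1.953 F [-9.9 -3.7  5.9] M [-0.708  2.025  0.017] e6 -1.138 gap 36.9 q6 -0.35
```

Request:
step_arm --increments '[[[0, 0, -0.1, 0, 0, 0, 0.4], [0, 0, 0, 0, 0, 0, 0.4]]]'

```text
clock: 13.6
eef_pos: [449.9, 52.6, 289.4]
eef_rot: [-3.139, -0.001, 2.031]
wrist_force: [-9.7, -3.7, 5.1]
finger_gap: 36.7
finger_force: 40.0
```

```bash
python3 st.py
```

```text
yaw 2.031 F [-9.7 -3.7  5.1] M [-0.824  2.096  0.07 ] e6 -1.129 gap 36.7 q6 -0.42
```

Request:
step_arm --increments '[[[0, 0, -0.1, 0, 0, 0, 0.4], [0, 0, 0, 0, 0, 0, 0.4]]]'

```text
clock: 13.8
eef_pos: [449.9, 52.6, 289.4]
eef_rot: [-3.139, -0.001, 2.11]
wrist_force: [-9.6, -3.9, 6.0]
finger_gap: 36.8
finger_force: 40.0
```

```bash
python3 st.py
```

```text
yaw 2.11 F [-9.6 -3.9  6. ] M [-0.905  2.095  0.117] e6 -1.051 gap 36.8 q6 -0.5
```

Request:
step_arm --increments '[[[0, 0, -0.1, 0, 0, 0, 0.4], [0, 0, 0, 0, 0, 0, 0.4]]]'

```text
clock: 14.0
eef_pos: [449.9, 52.6, 289.4]
eef_rot: [-3.139, -0.001, 2.189]
wrist_force: [-10.1, -4.2, 7.2]
finger_gap: 37.0
finger_force: 40.0
```

```bash
python3 st.py
```

```text
yaw 2.189 F [-10.1  -4.2   7.2] M [-0.875  2.227  0.371] e6 -0.815 gap 37.0 q6 -0.58
```

Request:
step_arm --increments '[[[0, 0, -0.1, 0, 0, 0, 0.4], [0, 0, 0, 0, 0, 0, 0.4]]]'

```text
clock: 14.2
eef_pos: [449.9, 52.6, 289.4]
eef_rot: [-3.139, -0.001, 2.267]
wrist_force: [-11.4, -3.3, 6.3]
finger_gap: 37.0
finger_force: 40.0
```

```bash
python3 st.py
```

```text
yaw 2.267 F [-11.4  -3.3   6.3] M [-1.046  2.245  0.241] e6 -0.943 gap 37.0 q6 -0.66
```

Request:
step_arm --increments '[[[0, 0, -0.06, 0, 0, 0, 0.4], [0, 0, 0, 0, 0, 0, 0.4]]]'

```text
clock: 14.4
eef_pos: [449.9, 52.5, 289.4]
eef_rot: [-3.139, -0.001, 2.313]
wrist_force: [-11.6, -5.2, 7.0]
finger_gap: 37.0
finger_force: 40.0
```

```bash
python3 st.py
```

```text
yaw 2.313 F [-11.6  -5.2   7. ] M [-1.179  2.303  0.033] e6 -0.66 gap 37.0 q6 -0.71
```

Request:
step_arm --increments '[[[0, 0, -0.03, 0, 0, 0, 0.4], [0, 0, 0, 0, 0, 0, 0.4]]]'

```text
clock: 14.6
eef_pos: [449.9, 52.5, 289.4]
eef_rot: [-3.139, -0.001, 2.336]
wrist_force: [-11.6, -5.1, 7.3]
finger_gap: 36.7
finger_force: 40.0
```

```bash
python3 st.py
```

```text
yaw 2.336 F [-11.6  -5.1   7.3] M [-1.23   2.364  0.004] e6 -0.321 gap 36.7 q6 -0.73
```

Request:
step_arm --increments '[[[0, 0, 0, 0, 0, 0, -0.19], [0, 0, 0, 0, 0, 0, -0.19], [0, 0, 0, 0, 0, -0.4, -0.19], [0, 0, 0, 0, 0, -0.8, -0.19], [0, 0, 0, 0, 0, -0.3, -0.19]]]'

```text
clock: 15.1
eef_pos: [450.8, 52.8, 351.8]
eef_rot: [3.138, 0.003, 2.337]
wrist_force: [-0.1, -1.1, -0.3]
finger_gap: 55.6
finger_force: 0.0
```

Request:
step_arm --increments '[[[0, 0, 0, -0.64, -0.64, 0, -0.19], [0, 0, 0, -0.64, -0.64, 0, -0.19], [0, 0, 0, 0, 0, 0, -0.19], [0, 0, 0, 0, 0, 0, -0.19], [0, 0, 0, 0, 0, 0, -0.19]]]'

```text
clock: 15.6
eef_pos: [449.2, -19.0, 349.1]
eef_rot: [3.141, -0.0, 2.338]
wrist_force: [0.6, 0.8, -0.1]
finger_gap: 55.9
finger_force: 0.0
```

Run:
```python
from cell import optics,manip
from h import *
print(manip.read_state()["eef_pos"])
c=optics.camera("wrist"); np.savez("w4.npz",**c)
v,u=np.nonzero(c["range_z"]>0); M=c["cam_to_world"]; p=np.linalg.solve(c["mtx"],np.stack([u,v,np.ones(len(u))]))*c["range_z"][v,u]
P=(M[:3,:3]@p).T+M[:3,3]
for n,y in (("L",123.6),("M",52.6),("R",-19.5)):
    k=(abs(P[:,2]-113.5)<4)&(abs(P[:,1]-y)<34)&(abs(P[:,0]-450)<30); q=P[k]
    print(n,k.sum(), len(q) and ((q.min(0)+q.max(0))/2).round(1), len(q) and (q.max(0)-q.min(0)).round(1))
```

```text
[449.21500204 -19.04019536 349.07137217]
L 4126 [449.5 124.9 112.9] [39.8 40.2  6.8]
M 3358 [448.7  53.  113.1] [39.6 39.6  7. ]
R 2832 [448.  -19.1 112.7] [39.7 39.9  6.2]
```

Request:
step_arm --increments '[[[0, 0, 0, 0, 0, 0.3, -0.19], [0, 0, 0, 0, 0, 0.3, -0.19], [0, 0, 0, 0, 0, 0.3, -0.19], [0, 0, 0, 0, 0, 0.3, -0.19], [0, 0, 0, 0, 0, 0.3, -0.19]]]'

```text
clock: 16.15
eef_pos: [449.1, -19.6, 287.9]
eef_rot: [-3.141, -0.0, 2.338]
wrist_force: [-0.8, 1.0, -0.6]
finger_gap: 55.9
finger_force: 0.0
```

Request:
step_arm --increments '[[[0, 0, 0, 0, 0, 0, 0.3], [0, 0, 0, 0, 0, 0, 0.3], [0, 0, 0, 0, 0, 0, 0.3], [0, 0, 0, 0, 0, 0, 0.3]]]' --newtons 15

```text
clock: 16.55
eef_pos: [449.0, -19.9, 289.6]
eef_rot: [-3.141, 0.0, 2.338]
wrist_force: [-3.7, -3.0, -1.2]
finger_gap: 37.4
finger_force: 15.0
```

```bash
python3 st.py
```

```text
yaw 2.338 F [-3.7 -3.  -1.2] M [-0.641  0.344  0.002] e6 0.012 gap 37.4 q6 -0.89
```

Well centred. Now the coarse turn, then fine steps.

Request:
step_arm --increments '[[[0, 0, 0, 0, 0, 0, 0.4], [0, 0, 0, 0, 0, 0, 0.4]]]' --newtons 40

```text
clock: 16.75
eef_pos: [449.0, -19.9, 289.6]
eef_rot: [-3.141, 0.0, 2.338]
wrist_force: [-3.7, -4.3, -0.4]
finger_gap: 36.8
finger_force: 40.0
```

Request:
step_arm --increments '[[[0, 0, 0.15, 0, 0, 0, 0.4], [0, 0, 0.15, 0, 0, 0, 0.4], [0, 0, 0.15, 0, 0, 0, 0.4], [0, 0, 0.15, 0, 0, 0, 0.4]]]'

```text
clock: 17.15
eef_pos: [449.1, -19.9, 289.6]
eef_rot: [-3.142, 0.001, 1.862]
wrist_force: [-2.3, -4.1, -1.4]
finger_gap: 37.0
finger_force: 40.0
```

```bash
python3 st.py
```

```text
yaw 1.862 F [-2.3 -4.1 -1.4] M [-0.752  0.281  0.092] e6 -2.387 gap 37.0 q6 -0.42
```

Request:
step_arm --increments '[[[0, 0, 0.15, 0, 0, 0, 0.4], [0, 0, 0.15, 0, 0, 0, 0.4], [0, 0, 0.1, 0, 0, 0, 0.4], [0, 0, 0, 0, 0, 0, 0.4]]]'

```text
clock: 17.55
eef_pos: [449.1, -19.9, 289.6]
eef_rot: [3.141, 0.001, 1.552]
wrist_force: [-2.6, -4.6, 1.5]
finger_gap: 37.0
finger_force: 40.0
```

```bash
python3 st.py
```

```text
yaw 1.552 F [-2.6 -4.6  1.5] M [-0.951  0.286 -0.064] e6 1.495 gap 37.0 q6 -0.11
```

Request:
step_arm --increments '[[[0, 0, 0.1, 0, 0, 0, 0.4], [0, 0, 0, 0, 0, 0, 0.4]]]'

```text
clock: 17.75
eef_pos: [449.1, -19.9, 289.6]
eef_rot: [3.141, 0.001, 1.475]
wrist_force: [-3.0, -4.0, 0.6]
finger_gap: 36.7
finger_force: 40.0
```

```bash
python3 st.py
```

```text
yaw 1.475 F [-3.  -4.   0.6] M [-1.024  0.402 -0.088] e6 1.109 gap 36.7 q6 -0.03
```

Request:
step_arm --increments '[[[0, 0, 0.1, 0, 0, 0, 0.4], [0, 0, 0, 0, 0, 0, 0.4]]]'

```text
clock: 17.95
eef_pos: [449.1, -19.9, 289.6]
eef_rot: [3.141, 0.001, 1.396]
wrist_force: [-2.4, -3.8, 0.7]
finger_gap: 37.4
finger_force: 40.0
```

```bash
python3 st.py
```

```text
yaw 1.396 F [-2.4 -3.8  0.7] M [-0.971  0.357 -0.05 ] e6 1.118 gap 37.4 q6 0.05
```

Request:
step_arm --increments '[[[0, 0, 0.1, 0, 0, 0, 0.4], [0, 0, 0, 0, 0, 0, 0.4]]]'

```text
clock: 18.15
eef_pos: [449.2, -19.9, 289.6]
eef_rot: [3.141, 0.001, 1.318]
wrist_force: [-2.5, -5.0, 1.4]
finger_gap: 36.5
finger_force: 40.0
```

```bash
python3 st.py
```

```text
yaw 1.318 F [-2.5 -5.   1.4] M [-0.957  0.33  -0.075] e6 1.13 gap 36.5 q6 0.13
```

Request:
step_arm --increments '[[[0, 0, 0.1, 0, 0, 0, 0.4], [0, 0, 0, 0, 0, 0, 0.4]]]'

```text
clock: 18.35
eef_pos: [449.2, -19.9, 289.6]
eef_rot: [3.141, 0.0, 1.239]
wrist_force: [-2.4, -5.3, 0.1]
finger_gap: 36.6
finger_force: 40.0
```

```bash
python3 st.py
```

```text
yaw 1.239 F [-2.4 -5.3  0.1] M [-1.009  0.263 -0.037] e6 1.12 gap 36.6 q6 0.21
```

Request:
step_arm --increments '[[[0, 0, 0.1, 0, 0, 0, 0.4], [0, 0, 0, 0, 0, 0, 0.4]]]'

```text
clock: 18.55
eef_pos: [449.2, -19.9, 289.6]
eef_rot: [3.141, 0.0, 1.16]
wrist_force: [-2.5, -4.7, 0.4]
finger_gap: 37.2
finger_force: 40.0
```

```bash
python3 st.py
```

```text
yaw 1.16 F [-2.5 -4.7  0.4] M [-1.028  0.262 -0.129] e6 1.029 gap 37.2 q6 0.29
```

Request:
step_arm --increments '[[[0, 0, 0.1, 0, 0, 0, 0.4], [0, 0, 0, 0, 0, 0, 0.4]]]'

```text
clock: 18.75
eef_pos: [449.2, -19.9, 289.6]
eef_rot: [3.141, 0.0, 1.082]
wrist_force: [-2.4, -5.3, 0.0]
finger_gap: 37.0
finger_force: 40.0
```

```bash
python3 st.py
```

```text
yaw 1.082 F [-2.4 -5.3  0. ] M [-1.196  0.223 -0.342] e6 0.813 gap 37.0 q6 0.36
```

Request:
step_arm --increments '[[[0, 0, 0.1, 0, 0, 0, 0.4], [0, 0, 0, 0, 0, 0, 0.4]]]'

```text
clock: 18.95
eef_pos: [449.2, -19.9, 289.6]
eef_rot: [3.141, 0.0, 1.003]
wrist_force: [-2.0, -5.6, 0.3]
finger_gap: 37.1
finger_force: 40.0
```

```bash
python3 st.py
```

```text
yaw 1.003 F [-2.  -5.6  0.3] M [-1.171  0.194 -0.187] e6 0.959 gap 37.1 q6 0.44
```

Request:
step_arm --increments '[[[0, 0, 0.055, 0, 0, 0, 0.4], [0, 0, 0, 0, 0, 0, 0.4]]]'

```text
clock: 19.15
eef_pos: [449.2, -20.0, 289.6]
eef_rot: [3.141, 0.0, 0.961]
wrist_force: [-2.1, -4.5, -0.9]
finger_gap: 37.0
finger_force: 40.0
```

```bash
python3 st.py
```

```text
yaw 0.961 F [-2.1 -4.5 -0.9] M [-1.17   0.183 -0.081] e6 0.593 gap 37.0 q6 0.48
```

Request:
step_arm --increments '[[[0, 0, 0.015, 0, 0, 0, 0.4], [0, 0, 0, 0, 0, 0, 0.4]]]'

```text
clock: 19.35
eef_pos: [449.2, -20.0, 289.6]
eef_rot: [3.141, 0.0, 0.951]
wrist_force: [-2.0, -5.2, -0.6]
finger_gap: 37.1
finger_force: 40.0
```

```bash
python3 st.py
```

```text
yaw 0.951 F [-2.  -5.2 -0.6] M [-1.17   0.123 -0.025] e6 0.134 gap 37.1 q6 0.49
```

Request:
step_arm --increments '[[[0, 0, 0, 0, 0, 0, -0.19], [0, 0, 0, 0, 0, 0, -0.19], [0, 0, 0, 0, 0, -0.4, -0.19], [0, 0, 0, 0, 0, -0.8, -0.19], [0, 0, 0, 0, 0, -0.4, -0.19]]]'

```text
clock: 19.85
eef_pos: [449.3, -19.6, 355.5]
eef_rot: [3.14, -0.002, 0.95]
wrist_force: [-0.4, -0.9, -0.0]
finger_gap: 56.0
finger_force: 0.0
```

Request:
step_arm --increments '[[[0, 0, -0.158, 0, 0, 0, -0.19], [0, 0, -0.158, 0, 0, 0, -0.19], [0, 0, -0.158, 0, 0, 0, -0.19], [0, 0, -0.158, 0, 0, 0, -0.19], [0, 0, -0.158, 0, 0, 0, -0.19]]]'

```text
clock: 20.35
eef_pos: [449.2, -19.5, 353.4]
eef_rot: [3.141, -0.0, 1.575]
wrist_force: [-0.1, -0.3, -0.6]
finger_gap: 55.9
finger_force: 0.0
```

Request:
step_arm --increments '[[[0, 0, 0, 0.6, 0.533, 0, 0.49], [0, 0, 0, 0.6, 0.533, 0, 0.49], [0, 0, 0, 0.6, 0.533, 0, 0.49], [0, 0, 0, 0, 0, 0, 0.49], [0, 0, 0, 0, 0, 0, 0.49]]]'

```text
clock: 20.85
eef_pos: [513.2, 52.5, 352.9]
eef_rot: [-3.141, -0.0, 1.571]
wrist_force: [0.3, -0.8, 0.2]
finger_gap: 24.2
finger_force: 0.0
```

```bash
python3 st.py
python3 - <<'E'
from cell import optics,manip
from h import *
print(manip.read_state()["eef_pos"])
c=optics.camera("wrist"); np.savez("w5.npz",**c)
v,u=np.nonzero(c["range_z"]>0); M=c["cam_to_world"]; p=np.linalg.solve(c["mtx"],np.stack([u,v,np.ones(len(u))]))*c["range_z"][v,u]
P=(M[:3,:3]@p).T+M[:3,3]
k=(abs(P[:,2]-110)<5)&(abs(P[:,0]-513)<12)&(abs(P[:,1]-52)<40); q=P[k]; print(len(q), q.mean(0),q.min(0),q.max(0))
cv2.imwrite("pics/w5.png",c["frame"][:,:,::-1])
E
```

```text
yaw 1.571 F [ 0.3 -0.8  0.2] M [-0.024 -0.047 -0.039] e6 0.122 gap 24.2 q6 0.03
[513.19891724  52.4962197  352.94881811]
1690 [512.41180466  53.37151962 111.95366542] [507.83931702  12.25840967 107.11566821] [517.34777299  91.95664424 114.80408102]
```

View pics/w5.png

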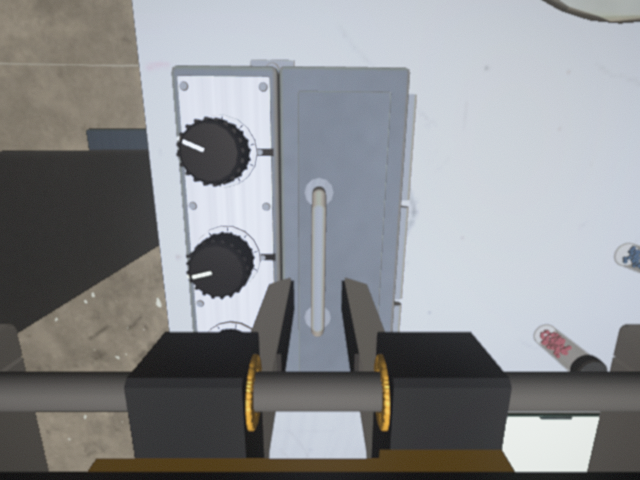

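The handle bar appears at column 318, rows 190–330, centred between the fingers at x≈513, and the middle stud looks towards its dial. I'll go down, grip, and try the first bit of lift.

Request:
step_arm --increments '[[[0, 0, 0, 0, 0, 0.3, 0.49], [0, 0, 0, 0, 0, 0.3, 0.49], [0, 0, 0, 0, 0, 0.3, 0.49], [0, 0, 0, 0, 0, 0.3, 0.49], [0, 0, 0, 0, 0, 0.3, 0.49]]]' --newtons 20

```text
clock: 21.4
eef_pos: [513.1, 52.0, 292.0]
eef_rot: [-3.141, -0.0, 1.569]
wrist_force: [0.7, 0.1, -0.0]
finger_gap: 24.0
finger_force: 0.0
```

Request:
step_arm --increments '[[[0, 0, 0, 0, 0, 0, 0.95], [0, 0, 0, 0, 0, 0, 0.95], [0, 0, 0, 0, 0, 0, 0.95], [0, 0, 0, 0, 0, 0, 0.95]]]'

```text
clock: 21.8
eef_pos: [513.3, 52.2, 293.5]
eef_rot: [3.141, 0.0, 1.569]
wrist_force: [0.5, 0.6, -3.2]
finger_gap: 8.4
finger_force: 20.0
```

Request:
step_arm --increments '[[[0, 0, 0, 0, 0.107, -0.137, 0.95], [0, 0, 0, 0, 0, 0, 0.95]]]'

```text
clock: 22.0
eef_pos: [517.9, 52.1, 299.4]
eef_rot: [3.141, 0.0, 1.569]
wrist_force: [-1.9, -0.5, 1.1]
finger_gap: 8.5
finger_force: 20.0
```

Request:
step_arm --increments '[[[0, 0, 0, 0, 0.12, -0.126, 0.95], [0, 0, 0, 0, 0.132, -0.113, 0.95], [0, 0, 0, 0, 0.143, -0.1, 0.95], [0, 0, 0, 0, 0, 0, 0.95]]]'

```text
clock: 22.4
eef_pos: [533.5, 52.1, 313.6]
eef_rot: [-3.141, 0.0, 1.569]
wrist_force: [-8.9, -1.0, 10.5]
finger_gap: 8.6
finger_force: 20.0
```

```bash
python3 st.py
python3 - <<'E'
from cell import optics
from h import *
s=optics.camera("scene"); w=optics.camera("wrist")
a=cv2.resize(s["frame"][200:350,220:390,::-1],(544,480)); b=cv2.resize(w["frame"][::-1,:,::-1][::-1][:, 120:420],(240,384)); b=cv2.copyMakeBorder(b,0,96,0,0,cv2.BORDER_CONSTANT)
cv2.imwrite("pics/l1.png",np.hstack([a,b]))
E
```

```text
yaw 1.569 F [-8.9 -1.  10.5] M [-0.285  1.576  0.003] e6 -0.037 gap 8.6 q6 0.03
```

View pics/l1.png

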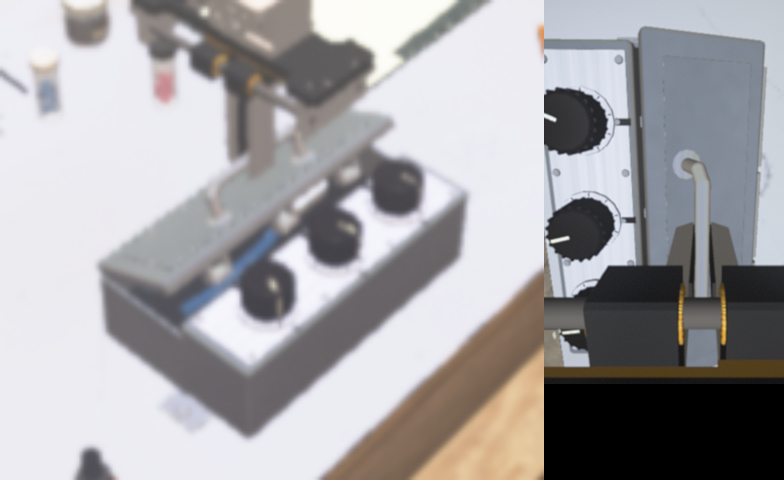

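The lid is rising with all three dials in place and the bar held. I'll continue along the arc.

Request:
step_arm --increments '[[[0, 0, 0, 0, 0.14, -0.105, 0.95], [0, 0, 0, 0, 0.16, -0.069, 0.95], [0, 0, 0, 0, 0.166, -0.053, 0.95], [0, 0, 0, 0, 0.17, -0.036, 0.95]]]'

```text
clock: 22.9
eef_pos: [558.9, 52.0, 323.9]
eef_rot: [-3.141, 0.0, 1.569]
wrist_force: [-7.3, -1.4, 4.8]
finger_gap: 8.0
finger_force: 20.0
```

Request:
step_arm --increments '[[[0, 0, 0, 0, 0.173, -0.019, 0.95], [0, 0, 0, 0, 0.174, -0.002, 0.95], [0, 0, 0, 0, 0, 0, 0.95]]]'

```text
clock: 23.2
eef_pos: [573.3, 51.9, 324.7]
eef_rot: [3.14, 0.0, 1.569]
wrist_force: [0.2, -2.6, 4.3]
finger_gap: 8.4
finger_force: 20.0
```

Request:
step_arm --increments '[[[0, 0, 0, 0, 0.173, 0.016, 0.95], [0, 0, 0, 0, 0.171, 0.033, 0.95], [0, 0, 0, 0, 0.167, 0.05, 0.95], [0, 0, 0, 0, 0, 0, 0.95]]]'

```text
clock: 23.6
eef_pos: [593.5, 51.8, 320.0]
eef_rot: [3.14, 0.0, 1.569]
wrist_force: [2.6, -2.8, 0.2]
finger_gap: 8.2
finger_force: 20.0
```

Request:
step_arm --increments '[[[0, 0, 0, 0, 0.161, 0.066, 0.95], [0, 0, 0, 0, 0.154, 0.082, 0.95], [0, 0, 0, 0, 0.145, 0.097, 0.95], [0, 0, 0, 0, 0.068, 0.054, 0.95], [0, 0, 0, 0, 0, 0, 0.95]]]'

```text
clock: 24.1
eef_pos: [614.5, 51.9, 307.5]
eef_rot: [3.141, 0.0, 1.569]
wrist_force: [2.4, -2.7, -1.1]
finger_gap: 8.1
finger_force: 20.0
```

```bash
python3 st.py
```

```text
yaw 1.569 F [ 2.4 -2.7 -1.1] M [-0.716 -0.442 -0.035] e6 -0.041 gap 8.1 q6 0.03
```

The lid is at about 1.64 rad. I'll release gently and withdraw straight up.

Request:
step_arm --increments '[[[0, 0, 0, 0, 0, 0, 0.62], [0, 0, 0, 0, 0, 0, 0.62], [0, 0, 0, 0, 0, 0, 0.62]]]'

```text
clock: 24.4
eef_pos: [614.1, 52.2, 307.8]
eef_rot: [3.142, -0.0, 1.569]
wrist_force: [-1.0, 0.5, 0.6]
finger_gap: 17.7
finger_force: 0.0
```

Request:
step_arm --increments '[[[0, 0, 0, 0, 0, -0.3, 0.62], [0, 0, 0, 0, 0, -0.6, 0.62], [0, 0, 0, 0, 0, -0.8, 0.62], [0, 0, 0, 0, 0, -0.8, 0.62], [0, 0, 0, 0, 0, -0.3, 0.62]]]'

```text
clock: 24.9
eef_pos: [614.0, 52.1, 424.0]
eef_rot: [3.136, -0.0, 1.569]
wrist_force: [0.6, -0.4, -0.2]
finger_gap: 17.7
finger_force: 0.0
```

Request:
step_arm --increments '[[[0, 0, 0, 0, 0, 0, 0.62], [0, 0, 0, 0, 0, 0, 0.62], [0, 0, 0, 0, 0, 0, 0.62]]]'

```text
clock: 25.2
eef_pos: [614.2, 52.0, 417.9]
eef_rot: [-3.139, 0.0, 1.569]
wrist_force: [0.1, -0.3, -0.0]
finger_gap: 18.2
finger_force: 0.0
```

Run:
```python
from cell import optics,manip
from h import *
s=manip.read_state(); print(s["eef_pos"],s["wrist_force"],s["clock"])
for n in ("top","scene"):
    c=optics.camera(n); c0=dict(np.load(n+"0.npz"))
    v,u=np.nonzero(c["range_z"]>0); M=c["cam_to_world"]; p=np.linalg.solve(c["mtx"],np.stack([u,v,np.ones(len(u))]))*c["range_z"][v,u]
    P=(M[:3,:3]@p).T+M[:3,3]
    k=(P[:,2]>90)&(P[:,2]<160)&(P[:,0]>500)&(P[:,0]<640)&(P[:,1]>-75)&(P[:,1]<180); q=P[k]
    print(n,"lid",k.sum(),q.min(0).round(1),q.max(0).round(1))
    if k.sum():
        for z in range(95,160,12):
            m=abs(q[:,2]-z)<6; print(z,m.sum(),m.any() and np.median(q[m,0]).round(1))
    for nm,X in (("dropper",(441.9,291.5,60)),("vial",(732,-51.5,60)),("glass",(512.2,-365.8,12))):
        a,b=proj(c,X).round().astype(int)
        if 20<a<620 and 20<b<460:
            d=np.abs(c["frame"][b-20:b+20,a-20:a+20].astype(int)-c0["frame"][b-20:b+20,a-20:a+20]).mean(); print(n,nm,d.round(1))
```

```text
[614.21565496  51.96490986 417.94075659] [ 0.08006187 -0.34201497 -0.02511249] 25.2
top lid 725 [554.5 -73.3  90.2] [615.4 170.1 154.2]
95 45 570.1
107 43 571.2
119 66 573.0
131 86 582.0
143 242 575.4
155 243 580.1
top dropper 10.1
top vial 10.7
top glass 10.0
scene lid 1884 [554.1 -73.9  90. ] [618.9 177.1 154.6]
95 265 573.2
107 292 574.0
119 260 575.6
131 318 576.1
143 544 576.5
155 205 581.4
scene dropper 11.9
scene vial 21.4
scene glass 98.9
```

The lid stands slightly past upright, the gripper is clear at z≈219 mm (fingertips), and the bystanders are unchanged. Handing in.

```bash
python3 -c "
from cell import workorder
print(workorder.sign_off())"
```

```text
the job is handed in; nothing more can be done
None
```

The box is open and the job handed in at about 25 s: each dial was turned in turn until it dropped into its setting, and the lid stands by itself at about 1.64 rad. The robot is clear, and I saw no sign that the bystander items were moved.

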